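# Sort out the stamp caddy with the stiff lid

## Task

One of these three green stamp caddies has a stiff hinge: try the lids gently to find out which. Leave the two whose lids swing freely where they stand, each with its lid flipped right back, and put the stiff one, lid still shut, the right way up and flat on the floor of the wooden stacking box, set down without dropping it. Keep every caddy upright, and leave the teapot pencil holder, the set square and the stamps alone.

Things in the scene. Friction and masses are not known exactly. Their poses are not given: they have to be found in the camera images.
- caddy_a_mid (a point): Body centre (22.5 mm above the underside) of one of three look-alike bright green caddies, in any order; one has a stiff hinge. Body 130 long (own x) x 60 wide (own y) x 45 mm high, 0.65 to 0.95 kg, loose. Lid 5 mm thick, its top 50 mm above the table when shut, hinged along the 60 mm edge at the +x end: hinge axis along own y, 65 mm from the centre, 45 mm above the underside.
- bar_a (a point): Centre of the yellow pull bar on this caddy's lid: a flat-ended roller 16 mm thick, 40 mm long, parallel to the hinge, that swivels freely about its own axis on a central post, 22 mm above the lid's top and 115 mm from the hinge towards the caddy's -x end; shut, 72 mm above the caddy's underside. Pinched by its two ends it lets the lid swing while the hand keeps its tilt. Axes turn with the lid.
- lid_a (a joint): Lid angle, rad: 0 shut, grows as the bar rises, stop at 1.9 (leaning back past upright). A free lid lifts with under 2 N at the bar, falls shut if let go before about 1.5, back to its stop beyond about 1.75. The stiff one does not give below about 10 N at the bar: pulled harder than about 4 N, the whole caddy tips up by its bar end instead.
- caddy_b_mid (a point): Body centre (22.5 mm above the underside) of one of three look-alike bright green caddies, in any order; one has a stiff hinge. Body 130 long (own x) x 60 wide (own y) x 45 mm high, 0.65 to 0.95 kg, loose. Lid 5 mm thick, its top 50 mm above the table when shut, hinged along the 60 mm edge at the +x end: hinge axis along own y, 65 mm from the centre, 45 mm above the underside.
- bar_b (a point): Centre of the yellow pull bar on this caddy's lid: a flat-ended roller 16 mm thick, 40 mm long, parallel to the hinge, that swivels freely about its own axis on a central post, 22 mm above the lid's top and 115 mm from the hinge towards the caddy's -x end; shut, 72 mm above the caddy's underside. Pinched by its two ends it lets the lid swing while the hand keeps its tilt. Axes turn with the lid.
- lid_b (a joint): Lid angle, rad: 0 shut, grows as the bar rises, stop at 1.9 (leaning back past upright). A free lid lifts with under 2 N at the bar, falls shut if let go before about 1.5, back to its stop beyond about 1.75. The stiff one does not give below about 10 N at the bar: pulled harder than about 4 N, the whole caddy tips up by its bar end instead.
- caddy_c_mid (a point): Body centre (22.5 mm above the underside) of one of three look-alike bright green caddies, in any order; one has a stiff hinge. Body 130 long (own x) x 60 wide (own y) x 45 mm high, 0.65 to 0.95 kg, loose. Lid 5 mm thick, its top 50 mm above the table when shut, hinged along the 60 mm edge at the +x end: hinge axis along own y, 65 mm from the centre, 45 mm above the underside.
- bar_c (a point): Centre of the yellow pull bar on this caddy's lid: a flat-ended roller 16 mm thick, 40 mm long, parallel to the hinge, that swivels freely about its own axis on a central post, 22 mm above the lid's top and 115 mm from the hinge towards the caddy's -x end; shut, 72 mm above the caddy's underside. Pinched by its two ends it lets the lid swing while the hand keeps its tilt. Axes turn with the lid.
- lid_c (a joint): Lid angle, rad: 0 shut, grows as the bar rises, stop at 1.9 (leaning back past upright). A free lid lifts with under 2 N at the bar, falls shut if let go before about 1.5, back to its stop beyond about 1.75. The stiff one does not give below about 10 N at the bar: pulled harder than about 4 N, the whole caddy tips up by its bar end instead.
- stackbox: Low wooden stacking box, open on top, fixed: outside 200 mm (own x) x 170 mm (own y) x 45 mm high, walls and floor 8 mm; inside 184 x 154 mm. Origin at the centre of its underside on the table; z up.
- teapot_mid (a point): Blue ceramic teapot-shaped pencil holder with pencils, body 100 mm across, 85 mm high (pencils to 165 mm), spout and handle along own y reaching 88 and 80 mm out; point 42 mm above its underside. Bystander.
- setsquare_mid (a point): Flat blue plastic set square, 150 x 90 mm, 4 mm thick, lying on the table; point near its middle. Bystander.
- stamp1_mid (a point): Hard pink silicone stamp, base 42 x 62 mm, 48 mm high, standing on the table; point 20 mm above its underside. Bystander.
- stamp2_mid (a point): Hard teal silicone stamp, base 42 x 62 mm, 48 mm high, standing on the table; point 20 mm above its underside. Bystander.
Not all that is in view belongs to the job. Leave any blue or orange look-alike of the part that bears caddy_a_mid alone.

How it is judged (in metres and radians):
At the end, for the whole second after the job is handed in: Two caddies stand upright within 50 mm of where they began, lids open past 1.6 rad; the remaining one, which turned out stiff, is wholly inside the wooden box, flat on its floor (upright to 0.08 rad), lid shut (under 0.12 rad) (((value of joint lid_a below 0.12 rad and angle between caddy_a_mid's own z axis and vertical below 0.08 rad and z of caddy_a_mid in the frame of stackbox between 0.025 and 0.036 m and x of caddy_a_mid in the frame of stackbox between -0.09 and 0.09 m and y of caddy_a_mid in the frame of stackbox between -0.075 and 0.075 m and value of joint each of lid_b, lid_c above 1.6 rad and distance of each of caddy_b_mid, caddy_c_mid from where it was at the start of the episode below 0.05 m and angle between each of caddy_b_mid, caddy_c_mid's own z axis and vertical below 0.1 rad) or (value of joint lid_b below 0.12 rad and angle between caddy_b_mid's own z axis and vertical below 0.08 rad and z of caddy_b_mid in the frame of stackbox between 0.025 and 0.036 m and x of caddy_b_mid in the frame of stackbox between -0.09 and 0.09 m and y of caddy_b_mid in the frame of stackbox between -0.075 and 0.075 m and value of joint each of lid_a, lid_c above 1.6 rad and distance of each of caddy_a_mid, caddy_c_mid from where it was at the start of the episode below 0.05 m and angle between each of caddy_a_mid, caddy_c_mid's own z axis and vertical below 0.1 rad) or (value of joint lid_c below 0.12 rad and angle between caddy_c_mid's own z axis and vertical below 0.08 rad and z of caddy_c_mid in the frame of stackbox between 0.025 and 0.036 m and x of caddy_c_mid in the frame of stackbox between -0.09 and 0.09 m and y of caddy_c_mid in the frame of stackbox between -0.075 and 0.075 m and value of joint each of lid_a, lid_b above 1.6 rad and distance of each of caddy_a_mid, caddy_b_mid from where it was at the start of the episode below 0.05 m and angle between each of caddy_a_mid, caddy_b_mid's own z axis and vertical below 0.1 rad))); the robot touches nothing.
It fails at once if a caddy is tipped (more than 0.35 rad), as by forcing a stiff lid (angle between any of caddy_a_mid, caddy_b_mid, caddy_c_mid's own z axis and vertical above 0.35 rad).
It fails at once if a caddy is let go over the box more than 12 mm above its floor (contact force between the fingers and anything else below 0.5 N and ((horizontal distance between caddy_a_mid and stackbox below 0.09 m and z of caddy_a_mid in the frame of stackbox above 0.0425 m) or (horizontal distance between caddy_b_mid and stackbox below 0.09 m and z of caddy_b_mid in the frame of stackbox above 0.0425 m) or (horizontal distance between caddy_c_mid and stackbox below 0.09 m and z of caddy_c_mid in the frame of stackbox above 0.0425 m))).
It fails at once if a bystander is moved more than 20 mm (distance of any of teapot_mid, setsquare_mid, stamp1_mid, stamp2_mid from where it was at the start of the episode above 0.02 m).
It also fails if it takes over 72 s, if anything falls off the work surface, if the arm or the gripper's body presses on something with over 40 N, if the wrist force passes 120 N, or if a joint passes its speed limit or range.

## Robot

A 6-joint arm with a two-finger parallel gripper is mounted at the origin on the work surface. World frame = base frame: x ahead of the robot, y to its left, z up, the work surface at z = 0. Lengths are in m, angles in degrees, forces in N, time in s.
With the tool pointing down it reaches from about 0.35 to 0.775 m from the base axis. Payload 7.3 kg.
Tool frame: the origin (TCP) lies between the finger pads; the fingertips stand 8 mm ahead of it and the grasp point (between the pads) lies 11 mm behind it (bot.tips_ahead is the distance from the TCP to the fingertips, in m); z points along the fingers, y is the line along which they close (so a half turn about z gives the same grasp; the last joint's range is limited). The gripper opens to 92 mm and grips with 3 to 60 N. Pads are 19 mm wide; open, the fingers measure 130 mm over their backs; the gripper's body (75 mm by 190 mm) begins 47 mm behind the grasp point.
Start: joints at [55.921, 19.595, 87.324, -0, 73.075, -8.365], TCP at [0.228, 0.473, 0.235] pointing down, gripper open.
Joint ranges: [-145.02, 145.02], [-44.19, 115.74], [2.07, 154.8], [-57.11, 237.11], [16.16, 152.29], [-177.93, 177.93]. Speed limits (degrees/s): [147.25, 147.25, 180, 180, 180, 180].

## Interface

Orientations are given as a 3x3 rotation matrix whose columns are the frame's x, y, z axes.
In Python, from plant import readout, cams, finish_job, models, bot gives the robot as it stands.
- The arm moves only by the shell command python3 -m creep 'ROWS' [FORCE]. ROWS is JSON, a list of rows, each a list of 3 entries, a list of its own where there are three numbers: the shift along the tool's x, y, z in m, then the turn about the tool's z in degrees, then the closure, from 0 (fully open) to 1 (shut). In form: [[[tx, ty, tz], turn, grip], ...]. A call has 1 to 12 rows; each row shifts and turns the commanded pose from where the row before left it, along the tool's axes as they then stand; what a row does not reach is not made up. A row lasts 1/8 s, in which the tool goes at most 62.5 mm and 10.7 degrees, less where a joint would pass 70% of its speed; a pose out of reach is approached as far as the arm can. A call with a gripper value outside its range is refused whole. The fingers move at their own pace and stop on an object; FORCE is the grip in N (left out, the last holds). Time passes only in rows, so rows that do not move let the fingers close. It gives the time, the measured TCP pose, the force, the opening and the grip force at its end, in the units of the state.
- readout.get_state(): the state, without advancing time (a new reading comes with each control period).
- cams.snapshot(name): name is "scene" or "top" or "wrist"; returns a dict with "frame" (384x512x3 uint8, red, green, blue), "vertical_fov" (degrees; the focal length in pixels is half the picture's height over the tangent of half this angle, whatever the lens; pixels are square), "cx", "cy" (the principal point, pixels), "R" (3x3) and "t" (3): a world point X has camera coordinates R X + t; the wrist camera has in their place "hand_eye" (4x4, takes a point from camera to tool coordinates, whose origin is the TCP and whose axes are the flange's). Camera axes: x right, y down, z forward; pixel columns grow to the right and rows downward; lengths in m; the calibration is good to about 2 mm. A picture is of the moment at which its call begins: read the wrist's pose just before it. There is no depth.
- finish_job(): hands the job in; it is judged then, once.
Trained networks look in the newest picture that a camera, given by its name, has taken for a name from the list of things; names that differ only in an ending like _2 or _b are one class to them, and where a whole thing is asked for, a point or a joint stands for the part that bears it (a point fixed in the world has none). Each returns a list of dicts, best first, with "score" (0 to 1); they miss things now and then, are a little off and sometimes report something else, mostly with a low value. They report only what shows in the picture. A call takes as long as a camera call. They do not tell look-alikes from the thing itself.
- models.recognise(camera, thing): "xyz" ([x, y, z] in m, in world coordinates, good to about 4 mm: the middle of the surface that is visible of it).
- models.regions_of(camera, thing): "mask" (384x512 bool, what is visible of it).
The state is a dict: "clock": time; "joints": joint angles; "qvel": joint speeds; "joint_efforts": joint torques, N m; "position": TCP position; "eef_rot": TCP orientation; "wrist_force": force on the tool from outside, world axes, zero at the start; "torque": the same for the moment, N m; "width": opening from 0.0 (shut) to 1.0 (fully open); "finger_force": force on a finger pad.
Only numpy, scipy, OpenCV 4.12 (cv2) and the standard library are available. Lean on these libraries where they do the work, as an engineer would, in place of code of your own. Each camera call takes 0.05 s, during which the arm holds its last target. There are 200 camera calls.

## Working session

There is one attempt and no reset: what is moved stays moved. The work goes in short steps, Python scripts to look and compute and a shell command to move; the robot and the scene stay as the last step left them, time stands still between calls to the robot, and variables do not carry over. Pictures are saved under pics/ and viewed, at most 11 in all, crops included, and the job is handed in when it is done.

```bash
mkdir -p pics; ls
python3 - <<'E'
from plant import readout, cams, models, bot
import cv2
s=readout.get_state(); print(s['clock'],s['position'],s['eef_rot'],s['width'])
for c in ("top","scene"):
    f=cams.snapshot(c); cv2.imwrite(f"pics/{c}0.png",f["frame"][:,:,::-1])
    for t in ("caddy_a_mid","bar_a","lid_a","stackbox","teapot_mid","setsquare_mid","stamp1_mid","stamp2_mid"):
        print(c,t,[(r["xyz"],r["score"]) for r in models.recognise(c,t)])
E
```

```text
pics
0.0 [0.22754684 0.47267427 0.23404165] [[-9.00949126e-01  4.33923870e-01 -8.64331064e-04]
 [ 4.33924673e-01  9.00948244e-01 -1.28006686e-03]
 [ 2.23265989e-04 -1.52832969e-03 -9.99998807e-01]] 1.000521499290137
top caddy_a_mid [([0.2724, -0.4363, 0.0508], 0.96), ([0.7052, -0.4462, 0.0487], 0.9), ([0.4985, -0.3511, 0.0508], 0.61), ([0.4899, -0.3584, 0.0534], 0.42)]
top bar_a [([0.4952, -0.3581, 0.0491], 0.95), ([0.2753, -0.4433, 0.0504], 0.69), ([0.7094, -0.4534, 0.0511], 0.68), ([0.5157, 0.0519, 0.0528], 0.67), ([0.4891, -0.1461, 0.0555], 0.65)]
top lid_a [([0.4918, -0.3564, 0.0506], 0.94), ([0.5157, 0.0496, 0.0493], 0.8), ([0.4865, -0.1477, 0.0495], 0.76), ([0.7125, -0.4509, 0.049], 0.66), ([0.2698, -0.4471, 0.0518], 0.63), ([0.3545, 0.093, 0.0121], 0.38)]
top stackbox [([0.4735, 0.3475, 0.0087], 0.92)]
top teapot_mid [([0.7333, -0.067, 0.061], 0.63)]
top setsquare_mid [([0.7169, 0.1979, 0.0024], 0.69)]
top stamp1_mid [([0.3543, -0.1976, 0.0155], 0.71), ([0.488, -0.1489, 0.048], 0.39), ([0.518, 0.0475, 0.0534], 0.34)]
top stamp2_mid [([0.3532, 0.0925, 0.0131], 0.64), ([0.4878, -0.148, 0.0528], 0.42), ([0.5198, 0.0471, 0.0511], 0.15)]
scene caddy_a_mid [([0.7232, -0.434, 0.0457], 0.94), ([0.2895, -0.4213, 0.0482], 0.87), ([0.5036, -0.3426, 0.054], 0.65)]
scene bar_a [([0.7201, -0.446, 0.0475], 0.95), ([0.4981, -0.3548, 0.0495], 0.91), ([0.2675, -0.4457, 0.0501], 0.69), ([0.5226, 0.0545, 0.0462], 0.66), ([0.4865, -0.1509, 0.0522], 0.66)]
scene lid_a [([0.5224, 0.0589, 0.0465], 0.93), ([0.4966, -0.3576, 0.0444], 0.77), ([0.7235, -0.4427, 0.0507], 0.69), ([0.268, -0.4495, 0.0492], 0.65), ([0.4889, -0.1461, 0.0483], 0.64)]
scene stackbox [([0.4729, 0.3416, 0.0064], 0.59)]
scene teapot_mid [([0.7376, -0.0579, 0.0686], 0.92), ([0.5025, -0.1401, 0.0499], 0.71)]
scene setsquare_mid [([0.721, 0.2049, 0.0012], 0.61)]
scene stamp1_mid [([0.3591, -0.1967, 0.0101], 0.69)]
scene stamp2_mid [([0.3561, 0.1021, 0.0128], 0.54)]
```

Run:
```python
import cv2,numpy as np
a=cv2.imread("pics/top0.png"); cv2.imwrite("pics/top0b.png",cv2.resize(a,(800,600),interpolation=cv2.INTER_CUBIC))
```

```text
(no output)
```

View pics/top0b.png

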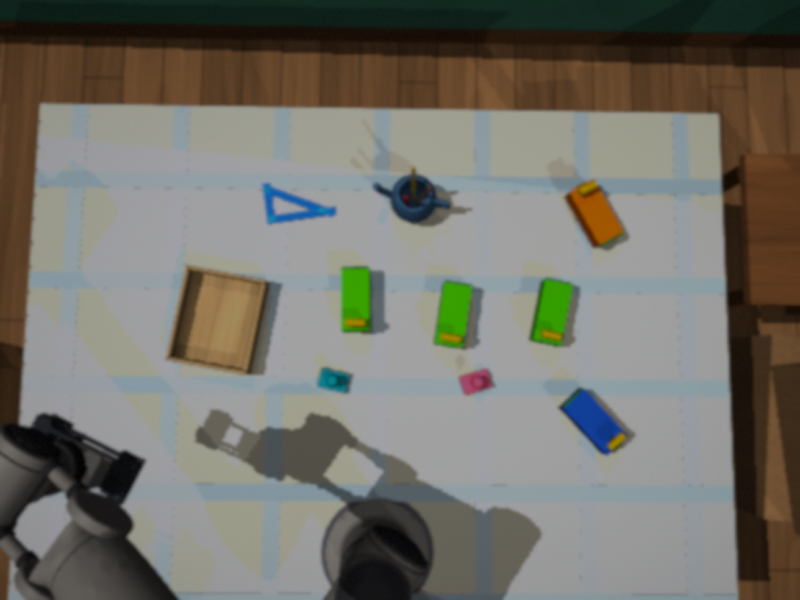

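View pics/scene0.png

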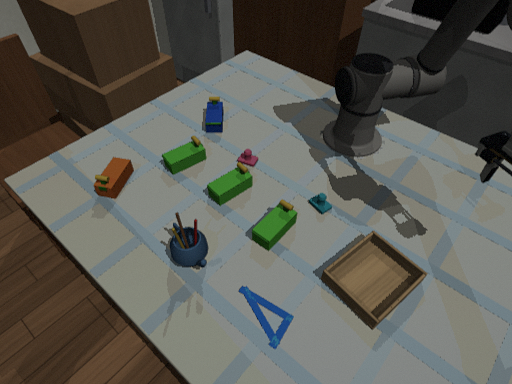

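Three green caddies sit at native top-image pixels (228,192), (290,201) and (353,199). Their yellow bars are on the near side, so their hinges are on the far side. The box is at (139,205), and the orange and blue look-alikes are off to the right. Next I'll get the poses by colour.

```bash
cat > h.py <<'E'
import numpy as np, cv2
from plant import readout, cams, models, bot
def rays(f,uv,z):
    H=f["frame"].shape[0]; F=H/2/np.tan(np.radians(f["vertical_fov"])/2)
    if "R" in f: R=np.array(f["R"]);t=np.array(f["t"]); C=-R.T@t; A=R.T
    else:
        M=np.array(f["hand_eye"]); s=f["st"]; E=np.array(s["eef_rot"])
        A=E@M[:3,:3]; C=E@M[:3,3]+s["position"]
    uv=np.atleast_2d(uv).astype(float)
    d=np.c_[(uv[:,0]-f["cx"])/F,(uv[:,1]-f["cy"])/F,np.ones(len(uv))]@A.T
    return C+d*((z-C[2])/d[:,2])[:,None]
def snap(c):
    s=readout.get_state(); f=cams.snapshot(c); f["st"]=s; return f
def blobs(f,lo,hi,amin=15):
    h=cv2.cvtColor(f["frame"],cv2.COLOR_RGB2HSV); m=cv2.inRange(h,lo,hi)
    n,l,st,ce=cv2.connectedComponentsWithStats(m)
    return [(st[i,4],ce[i],l==i) for i in range(1,n) if st[i,4]>=amin]
def rect(f,m,z):
    ys,xs=np.nonzero(m); P=rays(f,np.c_[xs,ys],z)[:,:2]
    (c,(w,h),a)=cv2.minAreaRect((P*1000).astype(np.float32))
    if w<h: a+=90; w,h=h,w
    a=(a+90)%180-90
    return np.array(c)/1000,w,h,a   # centre, long mm, short mm, azimuth of long side deg
def goto(p,az):  # grasp-point target p (11 mm behind TCP), az = azimuth of tool y (mod 180)
    s=readout.get_state(); E=np.array(s["eef_rot"])
    d=E.T@(np.array(p)+[0,0,-.011]-s["position"])
    cur=np.degrees(np.arctan2(E[1,1],E[0,1])); t=-((az-cur+90)%180-90)
    print("tool shift",d.round(4),"turn",round(t,1))
E
python3 - <<'E'
from h import *
f=snap("top")
for n,lo,hi,z in (("green",(45,180,90),(75,255,255),.05),("yellow",(18,150,120),(34,255,255),.078)):
    for a,c,m in blobs(f,lo,hi,8): print(n,a,c.round(1),rays(f,c,z).round(4)[0],rect(f,m,z))
r=models.regions_of("top","stackbox")[0]; print("box",rect(f,r["mask"],.03))
s=readout.get_state();print(s["clock"],s["wrist_force"],bot.tips_ahead, cams.snapshot("wrist")["hand_eye"])
E
```

```text
green 522 [227.8 187.6] [0.5304 0.047  0.05  ] (array([0.52750592, 0.04802442]), 107.5941390991211, 54.87001419067383, 0.7075362801551819)
green 646 [352.9 197.5] [ 0.5014 -0.3592  0.05  ] (array([ 0.49540219, -0.35915414]), 128.54624938964844, 61.06232833862305, -11.991294860839844)
green 593 [290.1 198.7] [ 0.4958 -0.1549  0.05  ] (array([ 0.48891959, -0.1543396 ]), 127.95466613769531, 56.52878189086914, -8.399215698242188)
green 36 [228.4 210.2] [0.457  0.0443 0.05  ] (array([0.45793127, 0.04536468]), 51.52708053588867, 9.43954086303711, -85.74432516098022)
yellow 58 [374.8 119.7] [ 0.7532 -0.428   0.078 ] (array([ 0.75438135, -0.42830606]), 40.03699493408203, 16.075044631958008, -62.768964767456055)
yellow 10 [388.1 153.1] [ 0.6435 -0.469   0.078 ] (array([ 0.64382617, -0.46869556]), 29.462892532348633, 2.882542371749878, -63.05699157714844)
yellow 47 [226.3 205.7] [0.4696 0.0495 0.078 ] (array([0.46867987, 0.04876953]), 34.743743896484375, 12.657448768615723, -89.5574563741684)
yellow 48 [352.4 213.8] [ 0.4469 -0.3505  0.078 ] (array([ 0.44684927, -0.3506441 ]), 36.85667037963867, 13.089033126831055, 80.9637451171875)
yellow 54 [288.  215.7] [ 0.4394 -0.1458  0.078 ] (array([ 0.43926151, -0.14595186]), 38.47514724731445, 14.0435152053833, 80.95652770996094)
yellow 45 [394.4 281.9] [ 0.2346 -0.4796  0.078 ] (array([ 0.23366072, -0.47894922]), 35.85237121582031, 10.867105484008789, -46.220802307128906)
box (array([0.47502124, 0.33707605]), 207.2529296875, 185.2103729248047, -9.244705200195312)
1.0 [ 0.37462845 -0.52417016  0.15574041] 0.008 [[ 4.76284735e-04 -9.69447418e-01 -2.45298752e-01  6.55985295e-02]
 [ 9.99999880e-01  4.90668187e-04  2.47726994e-06  9.66495192e-05]
 [ 1.17958711e-04 -2.45298723e-01  9.69447535e-01 -1.49740505e-01]
 [ 0.00000000e+00  0.00000000e+00  0.00000000e+00  1.00000000e+00]]
```

Run:
```python
from h import *
goto([.469,.049,.17],91)
```

```text
tool shift [-0.4013 -0.2774  0.0757] turn -26.7
```

```bash
python3 -m creep '[[[-0.0446,-0.0308,0.0084],0,0],[[-0.0446,-0.0308,0.0084],0,0],[[-0.0446,-0.0308,0.0084],0,0],[[-0.0446,-0.0308,0.0084],0,0],[[-0.0446,-0.0308,0.0084],0,0],[[-0.0446,-0.0308,0.0084],0,0],[[-0.0446,-0.0308,0.0084],0,0],[[-0.0446,-0.0308,0.0084],0,0],[[-0.0446,-0.0308,0.0084],0,0],[[0,0,0],-9,0],[[0,0,0],-9,0],[[0,0,0],-8.7,0]]' 10
python3 - <<'E'
from h import *
f=snap("wrist"); cv2.imwrite("pics/w1.png",f["frame"][:,:,::-1])
for n,lo,hi,z in (("green",(45,180,90),(75,255,255),.05),("yellow",(18,150,120),(34,255,255),.078)):
    for a,c,m in blobs(f,lo,hi,100): print(n,a,c.round(1),rays(f,c,z).round(4)[0],rect(f,m,z))
goto([.469,.049,.073],91)
print(f["st"]["wrist_force"])
E
```

```text
clock: 2.55
position: [0.4692, 0.0488, 0.1591]
eef_rot: [[-1.0, -0.022, -0.0], [-0.022, 1.0, 0.0], [0.0, 0.0, -1.0]]
wrist_force: [0.1, -1.0, 1.0]
width: 1.001
finger_force: 0.0
green 3725 [256.3 212.7] [0.4882 0.0511 0.05  ] (array([0.48418558, 0.04991168]), 63.97290802001953, 58.95436096191406, 1.2677698135375977)
green 1936 [254.1 290. ] [0.5599 0.0508 0.05  ] (array([0.56159717, 0.0515816 ]), 58.91717529296875, 30.71064567565918, -88.72580933570862)
yellow 287 [274.2 199.5] [0.4686 0.0635 0.078 ] (array([0.46867715, 0.06203114]), 14.707927703857422, 12.943081855773926, -88.73008966445923)
tool shift [0.0003 0.0001 0.0971] turn 0.6
[ 0.05288853 -1.04184062  0.95748272]
```

View pics/w1.png

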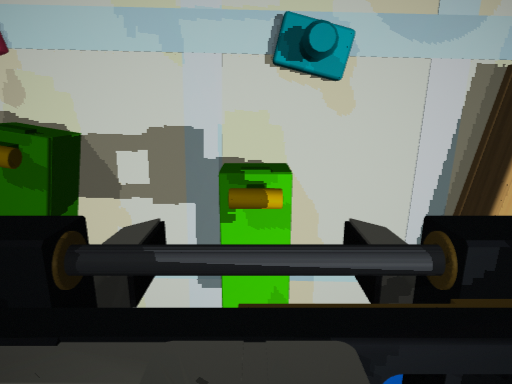

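The wrist view shows caddy A's bar at about (256,198), with half of it in shadow. It is centred between the fingers and its azimuth agrees. I'll descend and pinch it.

```bash
python3 -m creep '[[[0,0,0.03],0,0],[[0,0,0.03],0,0],[[0,0,0.02],0,0.3],[[0,0,0.015],0,0.4],[[0,0,0],0,0.7],[[0,0,0],0,0.7],[[0,0,0],0,0.7],[[0,0,0],0,0.7],[[0,0,0],0,0.7]]' 10
python3 -m creep '[[[-0.001,0,-0.004],0,0.7],[[-0.001,0,-0.004],0,0.7],[[0,0,0],0,0.7]]' 10
```

```text
clock: 3.72
position: [0.4695, 0.0493, 0.0646]
eef_rot: [[-1.0, -0.017, 0.001], [-0.017, 1.0, 0.0], [-0.001, 0.0, -1.0]]
wrist_force: [0.9, 0.7, 3.9]
width: 0.437
finger_force: 10.0
clock: 4.1
position: [0.4716, 0.0492, 0.0725]
eef_rot: [[-1.0, -0.017, 0.001], [-0.017, 1.0, 0.0], [-0.001, 0.0, -1.0]]
wrist_force: [1.2, 2.4, -1.3]
width: 0.436
finger_force: 10.0
```

```bash
for i in 1 2; do python3 -m creep '[[[0,0,0],0,0.7],[[0,0,0],0,0.7]]' 10 | grep -E 'wrist|posit'; done; python3 -m creep '[[[-0.001,0,-0.004],0,0.7],[[-0.001,0,-0.004],0,0.7],[[0,0,0],0,0.7]]' 10| grep -E 'wrist|posit'
python3 - <<'E'
from h import *
f=snap("wrist"); cv2.imwrite("pics/w2.png",f["frame"][:,:,::-1])
E
```

```text
position: [0.4713, 0.0492, 0.0721]
wrist_force: [2.7, 1.9, -1.1]
position: [0.4713, 0.0491, 0.0721]
wrist_force: [2.7, 1.2, -1.3]
position: [0.4734, 0.0491, 0.0805]
wrist_force: [3.9, 0.5, -1.3]
```

View pics/w2.png

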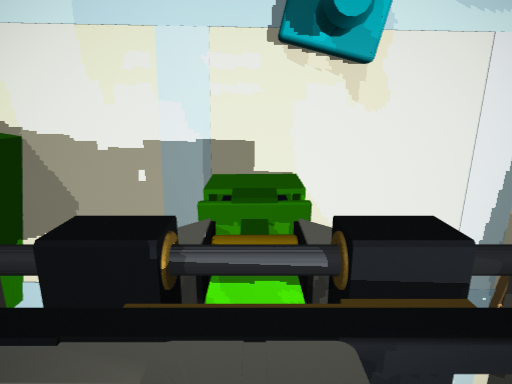

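Caddy A's lid follows at a steady 1.3 N. The picture shows the lid lip (rows 200–218) clear of the body rim (rows 175–200), so A is free. I'll swing it along the arc.

```bash
python3 -m creep '[[[-0.0078,0,-0.015],0,0.7],[[-0.0091,0,-0.0138],0,0.7],[[-0.011,0,-0.0124],0,0.7],[[-0.0126,0,-0.0108],0,0.7],[[-0.014,0,-0.0088],0,0.7],[[-0.0151,0,-0.0069],0,0.7]]' 10; python3 -m creep '[[[-0.0159,0,-0.0046],0,0.7],[[-0.0165,0,-0.0024],0,0.7],[[-0.0165,0,0],0,0.7],[[-0.0165,0,0.0022],0,0.7],[[-0.0159,0,0.0046],0,0.7],[[-0.0151,0,0.0067],0,0.7],[[0,0,0],0,0.7]]' 10
python3 - <<'E'
from h import *
f=snap("scene"); cv2.imwrite("pics/s1.png",cv2.resize(f["frame"][100:300,100:400,::-1],(800,533)))
E
```

```text
clock: 5.78
position: [0.5418, 0.0505, 0.1486]
eef_rot: [[-1.0, -0.017, -0.002], [-0.017, 1.0, 0.0], [0.002, 0.0, -1.0]]
wrist_force: [-0.8, 0.6, 0.3]
width: 0.436
finger_force: 10.0
clock: 6.65
position: [0.6398, 0.0524, 0.1412]
eef_rot: [[-1.0, -0.017, 0.001], [-0.017, 1.0, 0.001], [-0.001, 0.001, -1.0]]
wrist_force: [1.5, 4.0, 3.9]
width: 0.432
finger_force: 10.0
```

View pics/s1.png

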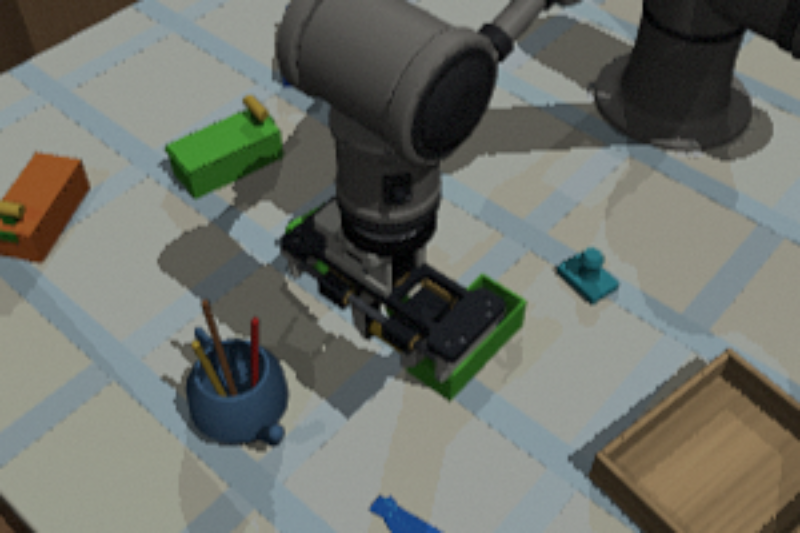

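The lid is open past upright. I'll release it, rise, and work out the move to B.

```bash
python3 -m creep '[[[0,0,0],0,0],[[0,0,0],0,0],[[0,0,0],0,0],[[0,0,-0.03],0,0],[[0,0,-0.05],0,0]]' 10
python3 - <<'E'
from h import *
s=readout.get_state();print(s["width"],s["position"]); goto([.4392,-.146,.17],81.5)
E
```

```text
clock: 7.32
position: [0.6378, 0.0519, 0.2201]
eef_rot: [[-1.0, -0.017, -0.005], [-0.017, 1.0, 0.0], [0.005, 0.0, -1.0]]
wrist_force: [0.5, -0.2, 0.6]
width: 0.93
finger_force: 0.0
0.9298729780793386 [0.63777725 0.05191764 0.22011149]
tool shift [ 0.2016 -0.1945  0.0622] turn 9.5
```

```bash
python3 -m creep '[[[0.0336,-0.0324,0],0,0],[[0.0336,-0.0324,0],0,0],[[0.0336,-0.0324,0],0,0],[[0.0336,-0.0324,0.01],0,0],[[0.0336,-0.0324,0.025],0,0],[[0.0336,-0.0324,0.027],0,0],[[0,0,0],9.5,0],[[0,0,0],0,0]]' 10
python3 - <<'E'
from h import *
f=snap("wrist"); cv2.imwrite("pics/w3.png",f["frame"][:,:,::-1])
for n,lo,hi,z in (("green",(45,180,90),(75,255,255),.05),("yellow",(12,120,60),(34,255,255),.072)):
    for a,c,m in blobs(f,lo,hi,100): print(n,a,c.round(1),rays(f,c,z).round(4)[0],rect(f,m,z))
goto([.4392,-.146,.075],81.5)
f=snap("scene")
for a,c,m in blobs(f,(45,150,60),(75,255,255),50): print(a,c)
E
```

```text
clock: 8.32
position: [0.4405, -0.1462, 0.1593]
eef_rot: [[-0.989, 0.148, -0.0], [0.148, 0.989, 0.0], [0.0, 0.0, -1.0]]
wrist_force: [-0.3, 0.2, 0.3]
width: 0.997
finger_force: 0.0
green 369 [472.7 182.6] [0.4601 0.0303 0.05  ] (array([0.46866653, 0.03842346]), 45.01362991333008, 34.60054016113281, -88.98804271221161)
green 3920 [255.5 211.1] [ 0.4581 -0.1476  0.05  ] (array([ 0.45498312, -0.14783907]), 64.84514617919922, 58.743839263916016, -8.481292724609375)
green 1924 [253.8 290. ] [ 0.5302 -0.1598  0.05  ] (array([ 0.53202374, -0.15940012]), 58.84709167480469, 30.73429298400879, 81.52287292480469)
yellow 1069 [254.6 197.5] [ 0.4404 -0.1457  0.072 ] (array([ 0.44044174, -0.14579738]), 40.053340911865234, 14.811089515686035, 81.51978302001953)
yellow 115 [ 64.4 238.7] [ 0.4514 -0.2967  0.072 ] (array([ 0.45090787, -0.29649286]), 20.118114471435547, 5.134415626525879, -60.47355270385742)
yellow 172 [452.6 258.9] [0.5131 0.0014 0.072 ] (array([0.51283154, 0.00103226]), 37.89468002319336, 6.2368855476379395, 7.132296085357666)
tool shift [ 0.0018 -0.0003  0.0955] turn 0.2
655 [181.33587786 157.49923664]
871 [230.26980482 184.78530425]
485 [273.44948454 223.78762887]
```

View pics/w3.png

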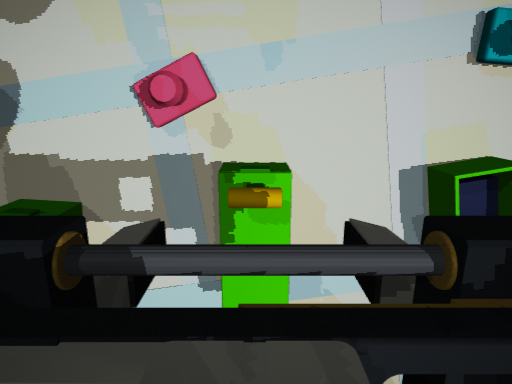

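Bar B is at (255,197) and the tool is aligned to within 1 mm. On the right, caddy A stands open. I'll descend, pinch and test.

```bash
python3 -m creep '[[[0,0,0.03],0,0],[[0,0,0.03],0,0],[[0,0,0.02],0,0.3],[[0,0,0.015],0,0.4],[[0,0,0],0,0.7],[[0,0,0],0,0.7],[[0,0,0],0,0.7],[[0,0,0],0,0.7]]' 10
python3 -m creep '[[[-0.001,0,-0.004],0,0.7],[[-0.001,0,-0.004],0,0.7],[[0,0,0],0,0.7],[[0,0,0],0,0.7]]' 10
python3 -m creep '[[[-0.0012,0,-0.004],0,0.7],[[-0.0013,0,-0.004],0,0.7],[[0,0,0],0,0.7],[[0,0,0],0,0.7]]' 10
```

```text
clock: 9.43
position: [0.4413, -0.146, 0.0649]
eef_rot: [[-0.989, 0.148, 0.001], [0.148, 0.989, -0.001], [-0.001, -0.0, -1.0]]
wrist_force: [-0.1, 0.3, 3.0]
width: 0.434
finger_force: 10.0
clock: 9.93
position: [0.4426, -0.146, 0.0721]
eef_rot: [[-0.989, 0.148, -0.001], [0.148, 0.989, 0.0], [0.001, 0.0, -1.0]]
wrist_force: [0.7, -0.3, -4.9]
width: 0.434
finger_force: 10.0
clock: 10.42
position: [0.4452, -0.1464, 0.0803]
eef_rot: [[-0.989, 0.148, -0.0], [0.148, 0.989, 0.0], [0.0, 0.0, -1.0]]
wrist_force: [-0.0, -0.5, -5.3]
width: 0.432
finger_force: 10.0
```

At −5 N, B is the stiff one, and its bar end is lifting. I'll lower it again, let go and test C.

```bash
python3 -m creep '[[[0.0013,0,0.004],0,0.7],[[0.0012,0,0.004],0,0.7],[[0.001,0,0.004],0,0.7],[[0.001,0,0.0035],0,0.7],[[0,0,0],0,0.7],[[0,0,0],0,0.4],[[0,0,0],0,0],[[0,0,0],0,0],[[0,0,0],0,0],[[0,0,-0.04],0,0],[[0,0,-0.055],0,0]]' 10
python3 - <<'E'
from h import *
goto([.447,-.3505,.17],80)
E
```

```text
clock: 11.8
position: [0.4401, -0.1454, 0.1599]
eef_rot: [[-0.989, 0.148, -0.003], [0.148, 0.989, 0.002], [0.003, 0.001, -1.0]]
wrist_force: [1.2, -1.5, 0.3]
width: 0.995
finger_force: 0.0
tool shift [-0.0372 -0.2018  0.0006] turn 1.5
```

```bash
python3 -m creep '[[[-0.0093,-0.05,0],0,0],[[-0.0093,-0.05,0],0,0],[[-0.0093,-0.05,0],0,0],[[-0.0093,-0.05,0],1.5,0],[[0,0,0],0,0]]' 10
python3 - <<'E'
from h import *
f=snap("wrist"); cv2.imwrite("pics/w4.png",f["frame"][:,:,::-1])
for n,lo,hi,z in (("green",(45,180,90),(75,255,255),.05),("yellow",(12,120,60),(34,255,255),.072)):
    for a,c,m in blobs(f,lo,hi,100): print(n,a,c.round(1),rays(f,c,z).round(4)[0],rect(f,m,z))
E
```

```text
clock: 12.42
position: [0.4477, -0.3523, 0.1593]
eef_rot: [[-0.984, 0.178, 0.0], [0.178, 0.984, -0.001], [-0.001, -0.001, -1.0]]
wrist_force: [0.1, 0.3, -0.4]
width: 1.005
finger_force: 0.0
green 3698 [489.5 172.1] [ 0.4662 -0.1633  0.05  ] (array([ 0.46338174, -0.16458255]), 85.35408020019531, 38.536720275878906, -0.7051315307617188)
green 3925 [256.4 211. ] [ 0.4654 -0.3537  0.05  ] (array([ 0.46241409, -0.35324451]), 65.91706848144531, 58.4617805480957, -11.639633178710938)
green 1926 [252.7 290.1] [ 0.5371 -0.3698  0.05  ] (array([ 0.53881122, -0.36928391]), 58.6778678894043, 30.768699645996094, 79.82965087890625)
yellow 1075 [257.1 197. ] [ 0.4477 -0.3501  0.072 ] (array([ 0.44769757, -0.35018753]), 40.67094421386719, 15.583430290222168, 79.80738067626953)
yellow 276 [ 68.1 240. ] [ 0.4558 -0.5009  0.072 ] (array([ 0.45561011, -0.50218964]), 25.16322135925293, 10.495624542236328, -78.05630111694336)
yellow 196 [452.5 261.6] [ 0.5271 -0.2074  0.072 ] (array([ 0.52605402, -0.20786234]), 39.9373664855957, 6.82172155380249, 1.679921269416809)
```

```bash
python3 -m creep '[[[0,0.002,0.03],2,0],[[0,0,0.03],0,0],[[0,0,0.02],0,0.3],[[0,0,0.015],0,0.4],[[0,0,0],0,0.7],[[0,0,0],0,0.7],[[0,0,0],0,0.7],[[0,0,0],0,0.7]]' 10
python3 -m creep '[[[-0.001,0,-0.004],0,0.7],[[-0.001,0,-0.004],0,0.7],[[0,0,0],0,0.7],[[0,0,0],0,0.7]]' 10
python3 -m creep '[[[-0.0015,0,-0.004],0,0.7],[[-0.0015,0,-0.004],0,0.7],[[0,0,0],0,0.7],[[0,0,0],0,0.7]]' 10
```

```text
clock: 13.48
position: [0.4486, -0.3478, 0.0656]
eef_rot: [[-0.978, 0.208, 0.001], [0.208, 0.978, -0.002], [-0.001, -0.001, -1.0]]
wrist_force: [-1.5, -2.0, 2.0]
width: 0.436
finger_force: 10.0
clock: 13.98
position: [0.4505, -0.3478, 0.0728]
eef_rot: [[-0.978, 0.208, 0.0], [0.208, 0.978, -0.0], [-0.0, -0.0, -1.0]]
wrist_force: [-1.0, -4.1, -0.1]
width: 0.432
finger_force: 10.0
clock: 14.48
position: [0.4532, -0.3481, 0.0807]
eef_rot: [[-0.978, 0.208, -0.0], [0.208, 0.978, 0.0], [0.0, 0.0, -1.0]]
wrist_force: [-2.6, -2.8, 1.3]
width: 0.436
finger_force: 10.0
```

C is free. I'll use the same arc as for A.

```bash
python3 -m creep '[[[-0.0072,0,-0.015],0,0.7],[[-0.0091,0,-0.0138],0,0.7],[[-0.011,0,-0.0124],0,0.7],[[-0.0126,0,-0.0108],0,0.7],[[-0.014,0,-0.0088],0,0.7],[[-0.0151,0,-0.0069],0,0.7]]' 10; python3 -m creep '[[[-0.0159,0,-0.0046],0,0.7],[[-0.0165,0,-0.0024],0,0.7],[[-0.0165,0,0],0,0.7],[[-0.0165,0,0.0022],0,0.7],[[-0.0159,0,0.0046],0,0.7],[[-0.0151,0,0.0067],0,0.7],[[0,0,0],0,0.7]]' 10
```

```text
clock: 15.22
position: [0.5212, -0.3628, 0.1496]
eef_rot: [[-0.978, 0.208, 0.001], [0.208, 0.978, -0.001], [-0.001, -0.001, -1.0]]
wrist_force: [-0.1, -2.8, 0.8]
width: 0.436
finger_force: 10.0
clock: 16.1
position: [0.6169, -0.3827, 0.1421]
eef_rot: [[-0.978, 0.207, 0.003], [0.207, 0.978, -0.001], [-0.003, -0.0, -1.0]]
wrist_force: [1.5, -2.2, 4.7]
width: 0.434
finger_force: 10.0
```

```bash
python3 -m creep '[[[0,0,0],0,0],[[0,0,0],0,0],[[0,0,0],0,0],[[0,0,0],0,0],[[0,0,-0.03],0,0],[[0,0,-0.05],0,0]]' 10
python3 - <<'E'
from h import *
goto([.494,-.154,.17],81)
f=snap("top")
for n,lo,hi,z in (("green",(45,180,60),(75,255,255),.05),("yellow",(14,150,90),(34,255,255),.078)):
    for a,c,m in blobs(f,lo,hi,8): print(n,a,c.round(1),rays(f,c,z).round(4)[0],rect(f,m,z))
E
```

```text
clock: 16.85
position: [0.6142, -0.3819, 0.2205]
eef_rot: [[-0.978, 0.208, -0.004], [0.208, 0.978, 0.003], [0.005, 0.002, -1.0]]
wrist_force: [1.3, -1.2, 1.1]
width: 0.992
finger_force: 0.0
tool shift [0.1647 0.1978 0.0628] turn -3.0
green 407 [226.3 163.9] [0.6079 0.053  0.05  ] (array([0.60815894, 0.05364348]), 99.49388122558594, 52.487274169921875, 7.353823661804199)
green 11 [371.7 161.9] [ 0.619  -0.4229  0.05  ] (array([ 0.61966071, -0.42179871]), 27.89373779296875, 4.577641487121582, 60.23894119262695)
green 515 [290.9 196.6] [ 0.5027 -0.1575  0.05  ] (array([ 0.49883307, -0.15560316]), 106.58592224121094, 56.660423278808594, -8.612525939941406)
green 52 [228.2 209.8] [0.4582 0.045  0.05  ] (array([0.45932083, 0.04547409]), 51.469871520996094, 9.672825813293457, -89.56877002120018)
yellow 165 [372.3 123.7] [ 0.7396 -0.4197  0.078 ] (array([ 0.74341541, -0.41968552]), 65.80437469482422, 33.32979965209961, -35.15631866455078)
yellow 36 [224.9 146.3] [0.6601 0.0568 0.078 ] (array([0.65955328, 0.05634222]), 31.99526596069336, 9.763289451599121, -89.38917046785355)
yellow 23 [393.4 283.8] [ 0.2289 -0.4762  0.078 ] (array([ 0.23286052, -0.47812506]), 29.19430923461914, 10.852006912231445, -46.22077560424805)
```

```bash
python3 -m creep '[[[0.0329,0.0396,0],0,0.05],[[0.0329,0.0396,0],0,0],[[0.0329,0.0396,0.01],0,0],[[0.0329,0.0396,0.026],0,0],[[0.0329,0.0396,0.026],-3,0],[[0,0,0],0,0]]' 25
python3 - <<'E'
from h import *
f=snap("wrist"); cv2.imwrite("pics/w5.png",f["frame"][:,:,::-1])
for n,lo,hi,z in (("green",(45,180,90),(75,255,255),.05),("yellow",(12,120,60),(34,255,255),.072)):
    for a,c,m in blobs(f,lo,hi,100): print(n,a,c.round(1),rays(f,c,z).round(4)[0],rect(f,m,z))
goto([.494,-.154,.035],81)
f=snap("scene"); cv2.imwrite("pics/s2.png",cv2.resize(f["frame"][100:300,100:400,::-1],(800,533)))
E
```

```text
clock: 17.65
position: [0.4917, -0.1508, 0.158]
eef_rot: [[-0.988, 0.154, -0.007], [0.154, 0.988, 0.004], [0.007, 0.003, -1.0]]
wrist_force: [0.9, -0.5, 0.3]
width: 1.004
finger_force: 0.0
green 8875 [251.  180.1] [ 0.4818 -0.1515  0.05  ] (array([ 0.47943378, -0.15136887]), 115.67594909667969, 59.10873031616211, -8.391426086425781)
green 656 [471.  144.7] [0.4802 0.024  0.05  ] (array([0.49527112, 0.03560356]), 85.55341339111328, 38.699317932128906, 1.1293110847473145)
yellow 1273 [249.7 127.7] [ 0.4395 -0.1457  0.072 ] (array([ 0.43972531, -0.14578458]), 40.572479248046875, 15.366759300231934, 81.18608093261719)
yellow 244 [ 65.1 241.2] [ 0.5028 -0.2999  0.072 ] (array([ 0.50249109, -0.30077237]), 26.582250595092773, 8.038931846618652, -60.2292594909668)
yellow 163 [452.8 259.2] [ 0.5642 -0.004   0.072 ] (array([ 0.56420923, -0.00430034]), 36.307735443115234, 5.943149566650391, 6.104333877563477)
tool shift [ 1.000e-04 -9.000e-04  1.357e-01] turn 0.1
```

View pics/s2.png

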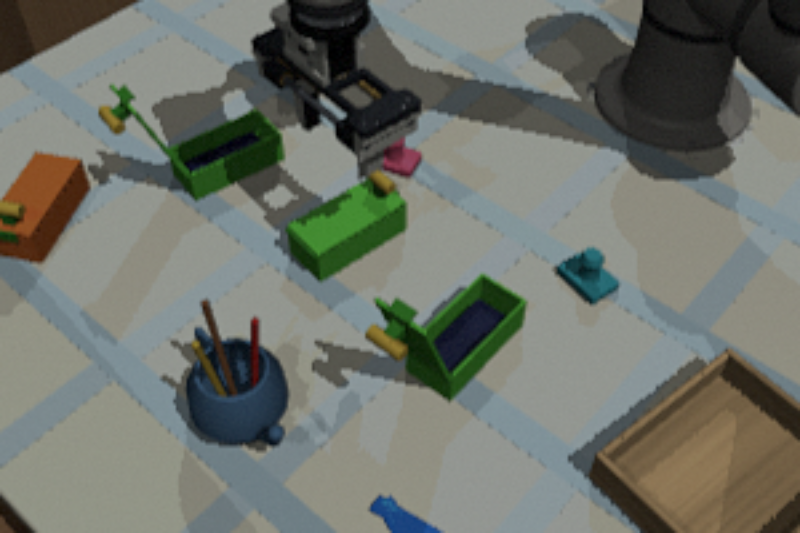

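View pics/w5.png

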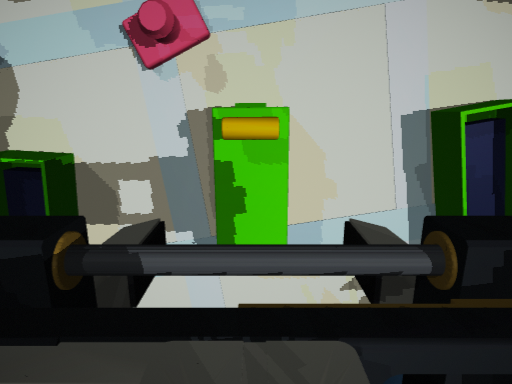

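Both A (400,330) and C (230,150) stand open with their lids leaning back, and B is under the tool. I'll grip B's body.

```bash
python3 -m creep '[[[0,-0.001,0.04],0,0],[[0,0,0.04],0,0],[[0,0,0.035],0,0],[[0,0,0.02],0,0.1],[[0,0,0],0,0.2],[[0,0,0],0,0.6],[[0,0,0],0,0.6],[[0,0,0],0,0.6],[[0,0,0],0,0.6]]' 35
python3 -m creep '[[[0,0,-0.005],0,0.6],[[0,0,-0.015],0,0.6],[[0,0,-0.03],0,0.6],[[0,0,-0.03],0,0.6],[[0,0,0],0,0.6]]' 35
python3 - <<'E'
from h import *
f=snap("top")
# box: inner/outer outline
for r in models.regions_of("top","stackbox")[:1]:
    m=r["mask"].astype(np.uint8); c=max(cv2.findContours(m,0,2)[0],key=cv2.contourArea)
    for z in (0.045,): 
        print(rect(f,m,z)); h=cv2.convexHull(c); q=cv2.approxPolyDP(h,8,True)[:,0]; print(q.tolist(),rays(f,q,z)[:,:2].round(3).tolist())
cv2.imwrite("pics/box.png",cv2.resize(f["frame"][150:260,90:240,::-1],(800,587),interpolation=cv2.INTER_CUBIC))
E
```

```text
clock: 18.88
position: [0.4964, -0.156, 0.0262]
eef_rot: [[-0.988, 0.157, 0.003], [0.157, 0.988, -0.001], [-0.003, -0.001, -1.0]]
wrist_force: [1.9, -0.0, 6.3]
width: 0.654
finger_force: 35.0
clock: 19.5
position: [0.4963, -0.1563, 0.1071]
eef_rot: [[-0.988, 0.157, 0.004], [0.157, 0.988, -0.002], [-0.004, -0.001, -1.0]]
wrist_force: [0.2, 0.0, -9.0]
width: 0.652
finger_force: 35.0
(array([0.47413177, 0.33214832]), 202.4907684326172, 183.7612762451172, -10.592109680175781)
[[120, 170], [170, 181], [159, 239], [106, 228]] [[0.585, 0.397], [0.551, 0.235], [0.364, 0.265], [0.397, 0.435]]
```

View pics/box.png

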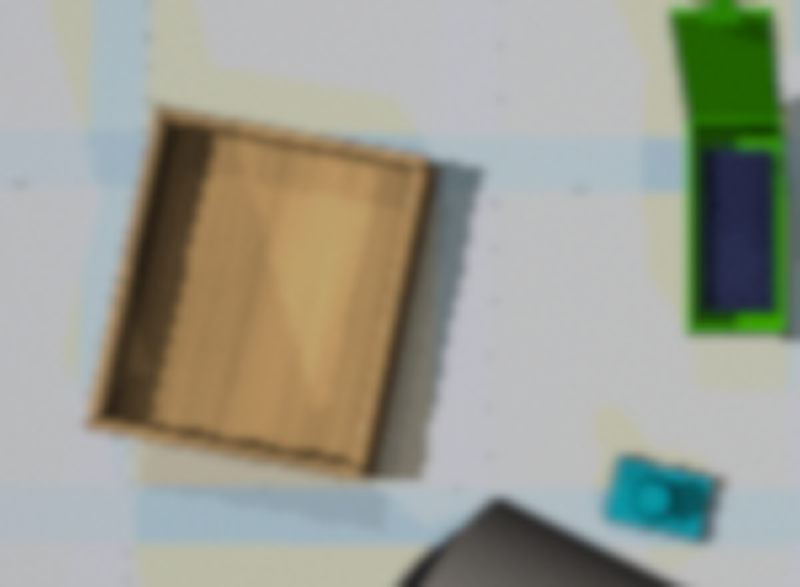

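Run:
```python
from h import *
f=snap("top"); q=np.array([[120,170.2],[171.2,180],[159.4,239.6],[106.9,230]])
P=rays(f,q,.045)[:,:2]; c=P.mean(0); print(P.round(3).tolist(),c)
az=[np.degrees(np.arctan2(*(P[i]-P[j])[::-1])) for i,j in ((0,3),(1,2))]; print(az,np.linalg.norm(P[0]-P[3]),np.linalg.norm(P[1]-P[2]),np.linalg.norm(P[0]-P[1]))
a=np.radians(np.mean(az)); g=c+.0065*np.array([np.cos(a),np.sin(a)])
goto([*g,.17],np.degrees(a)+90)
```

```text
[[0.585, 0.397], [0.554, 0.231], [0.362, 0.263], [0.391, 0.431]] [0.47285471 0.33087298]
[np.float64(-9.987077655078375), np.float64(-9.54094063643686)] 0.19644241838080437 0.19511155415809822 0.16903123235668494
tool shift [ 0.0909  0.4767 -0.0546] turn 0.7
```

```bash
python3 -m creep '[[[0,0,-0.05],0,0.6],[[0.022,0.03,-0.005],0,0.6],[[0.022,0.05,0],0,0.6],[[0.022,0.05,0],0,0.6],[[0.02,0.05,0],0,0.6],[[0.005,0.05,0],0,0.6],[[0,0.05,0],0,0.6],[[0,0.05,0],0,0.6],[[0,0.05,0],0,0.6],[[0,0.05,0],0,0.6],[[0,0.048,0],0.7,0.6],[[0,0,0],0,0.6]]' 35
python3 - <<'E'
from h import *
f=snap("wrist"); cv2.imwrite("pics/w6.png",f["frame"][:,:,::-1])
a=np.radians(-9.8); g=np.array([.473,.332])+.0065*np.array([np.cos(a),np.sin(a)])
goto([*g,.0455],80.2)
E
```

```text
clock: 21.15
position: [0.4794, 0.3334, 0.1576]
eef_rot: [[-0.986, 0.165, -0.003], [0.165, 0.986, -0.0], [0.002, -0.001, -1.0]]
wrist_force: [-0.7, -1.7, -8.4]
width: 0.647
finger_force: 35.0
tool shift [-0.0009 -0.0002  0.123 ] turn 0.2
```

View pics/w6.png

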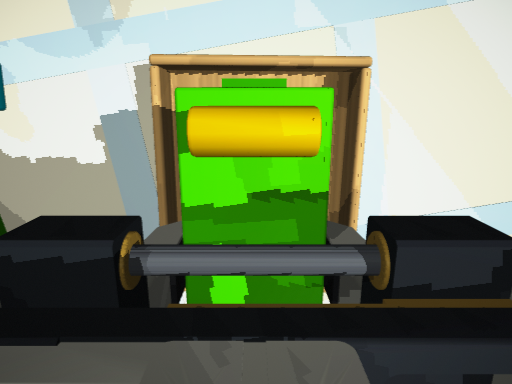

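The caddy hangs centred over the box (rim 152–372, caddy 177–333), with the box about 5 mm further along +y. I'll lower it.

```bash
python3 -m creep '[[[0,0.004,0.04],0,0.6],[[0,0,0.035],0,0.6],[[0,0,0.025],0,0.6],[[0,0,0.012],0,0.6],[[0,0,0.005],0,0.6],[[0,0,0],0,0.6]]' 35
python3 -m creep '[[[0,0,0.002],0,0.6],[[0,0,0.002],0,0.6],[[0,0,0],0,0.6],[[0,0,0],0,0.6]]' 35
```

```text
clock: 21.95
position: [0.4813, 0.3345, 0.0435]
eef_rot: [[-0.986, 0.169, 0.001], [0.169, 0.986, 0.0], [-0.001, 0.0, -1.0]]
wrist_force: [0.3, 0.2, -8.3]
width: 0.649
finger_force: 35.0
clock: 22.45
position: [0.481, 0.3347, 0.0392]
eef_rot: [[-0.986, 0.169, 0.0], [0.169, 0.986, 0.0], [-0.0, 0.0, -1.0]]
wrist_force: [-0.8, -0.5, -7.7]
width: 0.653
finger_force: 35.0
```

```bash
python3 -m creep '[[[0,0,0.0015],0,0.6],[[0,0,0.0015],0,0.6],[[0,0,0.001],0,0.6],[[0,0,0],0,0.6],[[0,0,0],0,0.6]]' 35
python3 -m creep '[[[0,0,0.001],0,0.6],[[0,0,0.0005],0,0.6],[[0,0,0],0,0.6],[[0,0,0],0,0.6]]' 35
```

```text
clock: 23.08
position: [0.481, 0.3347, 0.0351]
eef_rot: [[-0.986, 0.169, 0.0], [0.169, 0.986, 0.0], [-0.0, 0.0, -1.0]]
wrist_force: [-0.3, 0.0, -8.9]
width: 0.649
finger_force: 35.0
clock: 23.58
position: [0.4812, 0.3347, 0.0343]
eef_rot: [[-0.986, 0.169, 0.001], [0.169, 0.986, 0.0], [-0.001, 0.001, -1.0]]
wrist_force: [-1.5, -2.6, 4.3]
width: 0.652
finger_force: 35.0
```

It has touched down (force went from −9 to +4 N). I'll open partway, rise and check.

```bash
python3 -m creep '[[[0,0,0],0,0.4],[[0,0,0],0,0.15],[[0,0,0],0,0.15],[[0,0,0],0,0.15],[[0,0,-0.02],0,0.15],[[0,0,-0.05],0,0.15],[[0,0,-0.06],0,0.15],[[0.03,0,-0.05],0,0],[[0.05,0.03,0],0,0],[[0.05,0.03,0],0,0],[[0.05,0.03,0],0,0],[[0,0,0],0,0]]' 35
python3 - <<'E'
from h import *
f=snap("scene"); cv2.imwrite("pics/s3.png",cv2.resize(f["frame"][90:330,100:440,::-1],(800,565)))
for t in ("caddy_a_mid","stackbox"): print(t,[(r["xyz"],r["score"]) for r in models.recognise("scene",t)])
E
```

```text
clock: 25.08
position: [0.3156, 0.4559, 0.2136]
eef_rot: [[-0.987, 0.163, -0.0], [0.163, 0.987, 0.001], [0.001, 0.001, -1.0]]
wrist_force: [0.8, -0.1, -0.2]
width: 0.999
finger_force: 0.0
caddy_a_mid [([0.2901, -0.4206, 0.0531], 0.85), ([0.5115, -0.3594, 0.033], 0.81), ([0.7234, -0.4352, 0.045], 0.68)]
stackbox [([0.486, 0.3627, 0.0061], 0.87)]
```

View pics/s3.png

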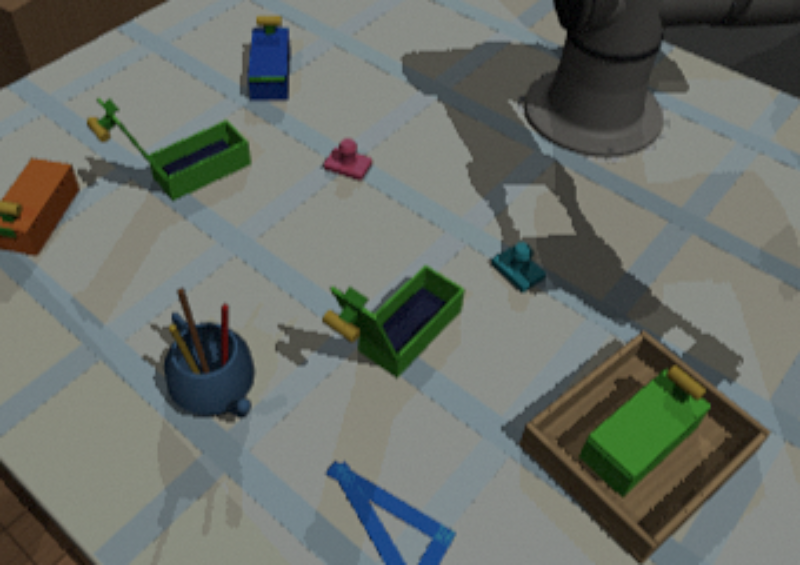

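The picture shows the stiff caddy flat in the box at (645,430) with its lid shut. The other two stand open at (415,320) and (200,160), and the bystanders haven't moved.

```bash
python3 -c "
from plant import finish_job
print(finish_job())"
```

```text
the job is handed in; nothing more can be done
None
```

I handed the job in at about 25 s of the 72 s allowed: the middle caddy was the stiff one and is flat in the wooden box with its lid shut, and the other two stand in place with their lids flipped back. The hand-in gave no verdict; I checked by camera just before.

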